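# Show the grinder's burr to the phone camera for a wear check

### The arm

A 6-joint arm with a two-finger parallel gripper is mounted at the origin on a cart in front of the work surface, level with it; the furniture and walls round the work are solid. World frame = base frame: x ahead of the robot, y to its left, z up, the work surface at z = 0. Lengths are in m, angles in rad, forces in N, time in s.
With the tool pointing down it reaches from about 0.35 to 0.775 m from the base axis. Payload 7.3 kg.
Tool frame: the origin (TCP) lies at the very end of the fingers, on their centre line; the grasp point (between the pads) lies 19 mm behind it; z points along the fingers, y is the line along which they close (so a half turn about z gives the same grasp; the last joint's range is limited). The gripper opens to 92 mm and grips with 3 to 60 N. Pads are 19 mm wide; open, the fingers measure 130 mm over their backs; the gripper's body (75 mm by 190 mm) begins 47 mm behind the grasp point.
Start: joints at [1.174, 0.342, 1.524, -0, 1.275, -0.146], TCP at [0.13, 0.509, 0.227] pointing down, gripper open.
Joint ranges: [-2.53, 2.53], [-0.77, 2.02], [0.04, 2.7], [-1, 4.14], [0.28, 2.66], [-3.11, 3.11]. Speed limits (rad/s): [2.57, 2.57, 3.14, 3.14, 3.14, 3.14].

### API

Orientations are given as [roll, pitch, yaw] about the fixed x, y, z axes, in that order (R = Rz(yaw) Ry(pitch) Rx(roll)).
In Python, from cell import robot, read_camera, get_calibration gives the robot as it stands. The module is installed in compiled form; this text tells all that it offers.
- The arm moves only by the tool send_rows, never from a script. Its argument "plan" is a list of rows, each a list of 2 entries, a list of its own where there are three numbers: the shift along the tool's x, y, z as a fraction of full scale, then the turn, a rotation vector about the tool's x, y, z as a fraction of full scale. A call has exactly 10 rows; each row shifts and turns the commanded pose from where the row before left it, along the tool's axes as they then stand; what a row does not reach is not made up. Full scale, the value 1, is 0.025 m for a shift and 90 degrees for a turn. A row lasts 1/8 s, in which the tool goes at most 62.5 mm and 10.7 degrees, less where a joint would pass 70% of its speed; a pose out of reach is approached as far as the arm can. A call with a number of a shift or a turn outside -1 to 1 is refused whole. A call with a gripper value outside its range is refused whole. "gripper" is the opening, from -1 (shut) to 1 (fully open), so that 0 is half open, set as the call begins (left out, the last holds). The fingers move at their own pace and stop on an object; "force" is the grip in N (left out, the last holds). Time passes only in rows, so rows that do not move let the fingers close, or fill a call up. It gives the time, the measured TCP pose, the force, the opening and the grip force at its end, in the units of the state.
- robot.observe(): the state, without advancing time (a new reading comes with each control period).
- read_camera(name): name is "scene" or "top" or "wrist"; returns (picture, depth): 420x560x3 uint8, blue, green, red; 420x560 float32, m along the optical axis (not along the pixel's ray), 0 where there is no reading.
- get_calibration(name): a dict with "intrinsics" (3x3 intrinsics, pixels), "rvec" (rotation vector, rad) and "tvec" (3), from world to camera coordinates, as OpenCV has them. Camera axes: x right, y down, z forward; pixel columns grow to the right and rows downward; lengths in m; the calibration is good to about 2 mm. A picture is of the moment at which its call begins: read the wrist's pose just before it. get_calibration takes no time and is no camera call; for the wrist camera it gives the pose at the moment of the call.
- robot.hand_in(): hands the job in; it is judged then, once.
The state is a dict: "time": time; "qpos": joint angles; "qvel": joint speeds; "joint_efforts": joint torques, N m; "tool_pos": TCP position; "tool_rot": TCP orientation; "contact_force": force on the tool from outside, world axes, zero at the start; "torque": the same for the moment, N m; "opening": finger opening in m; "grip_force": force on a finger pad.
Only numpy, scipy, OpenCV 4.12 (cv2) and the standard library are available. Lean on these libraries where they do the work, as an engineer would, in place of code of your own. Each camera call takes 0.05 s, during which the arm holds its last target. There are 200 camera calls.

### The job

The ring burr of the coffee grinder is due for a wear check over a video call. Take the burr by its handle, turn it anticlockwise (seen from above) as far as its stop to release it, lift it out, and hold it up to the front camera of the phone on the stand: toothed underside squarely facing the lens, centred in front of it and about 12 cm from it. Finish while still holding it there, still and touching nothing else, and leave the phone on its stand, the bean hopper, the mug and the canister beside the grinder where they are.

Things in the scene. Friction and masses are not known exactly. Their poses are not given: they have to be found in the camera images.
- grinder: coffee grinder, brushed-metal body on a black base, fixed, 180 x 128 mm on plan, body 175 mm high; hopper taken off. Origin on the worktop right under the burr's axis, z up, x from its front (spout, dial, clear grounds bin at -x) to its back
- collar (a point): centre of the mouth of the open black collar on top of the grinder (104 mm outside diameter, rim at z = 205 mm). Tabs inside it cover the burr's three lugs. The lugs can come up between them when the handle bar points front to back (burr x parallel to grinder x) or up to 5 degrees clockwise of that; about 3 degrees beyond, anticlockwise, the burr meets a stop
- burr: ring burr to be shown, loose, about 160 g: steel ring with teeth underneath in a grey carrier (61 mm diameter, three lugs out to 76 mm), with a handle. Origin: centre of the toothed underside, 176 mm above the worktop when seated; z from teeth to handle, x along the handle bar. It turns freely in its seat; at the start it is locked, x pointing 30 to 60 degrees clockwise (from above) of the grinder's x
- burr_handle (a point): centre of the burr's black handle bar, on the burr's axis, 64 mm from the toothed underside, 35 mm above the collar's rim while seated. The bar is 42 mm long (burr x), 10 mm thick (burr y) and 18 mm high; a 4 mm wire leg holds it at each end, 24 mm from its centre. The burr is out of the collar once raised 32 mm
- phone: smartphone, 155 x 74 x 8 mm, in portrait on the stand, leaning back so that its screen rises 35 degrees from level. Origin: the front camera's lens, middle of the screen's upper edge, 8 mm from the top end, 111 mm above the worktop. z straight out of the screen along the camera's line of sight (up and towards the robot), x up the screen, y across it
- phone_stand: small loose aluminium desk stand with the phone on it (0.8 kg together), base 120 x 84 x 7 mm, 118 mm high in all; origin under it, 68 mm nearer its front than the lens; x from front to back
- hopper: the grinder's clear plastic bean hopper with black lid, standing upside down on its lid: 125 mm diameter, 122 mm high, loose, origin under its centre; leave it alone
- mug: green and white mug, 92 x 127 x 93 mm, loose, origin under its centre; leave it alone
- canister: orange canister with wooden lid standing to the left of and behind the grinder (not the two alike at the back), 102 mm diameter, 140 mm high, loose, origin under its centre; leave it alone
Not all that is in view belongs to the job. Leave any purple look-alike of the burr alone.

How it is judged:
On the way, in this order (a step that is already met when the one before it is completed fails the run):
1. the burr, still in its seat, has been turned to its release position (handle bar front to back, within 12 degrees) (angle between the x axis of burr and the x axis of grinder, either way round below 0.21 rad and z of burr in the frame of grinder below 0.19 m), for 0.02 s.
2. the fingers have lifted the burr out of the collar (z of burr in the frame of grinder above 0.207 m and contact force between the fingers and burr above 0.5 N), for 0.1 s.
At the end, for the whole second after the job is handed in: The burr is held still by the fingers alone, teeth towards the phone and square to the line of sight within 11 degrees, the underside's centre 95 to 145 mm from the lens along that line and within 20 mm sideways; phone, hopper, mug and canister within 20 mm of where they stood (z of burr in the frame of phone between 0.095 and 0.145 m and x of burr in the frame of phone between -0.02 and 0.02 m and y of burr in the frame of phone between -0.02 and 0.02 m and angle between the z axis of burr and the z axis of phone, either way round below 0.2 rad and z of burr_handle in the frame of phone above 0.15 m and height (world z) of burr above 0.15 m and linear speed of burr below 0.02 m/s and angular speed of burr below 0.15 rad/s and contact force between the fingers and burr above 1 N and contact force between each of burr, the arm and phone_stand below 0.1 N and contact force between each of burr, the arm and grinder below 0.1 N and distance of each of phone, hopper, mug, canister from where it was at the start of the episode below 0.02 m); the arm keeps its last pose, push and grip.
It fails at once if the phone is knocked or shifted by 20 mm or more (distance of phone from where it was at the start of the episode above 0.02 m).
It fails at once if the hopper, mug or canister is knocked or shifted by 20 mm or more (distance of any of hopper, mug, canister from where it was at the start of the episode above 0.02 m).
It also fails if it takes over 42 s, if anything falls off the work surface, if the arm or the gripper's body presses on something with over 40 N, if the wrist force passes 120 N, or if a joint passes its speed limit or range.

## Working session

There is one attempt and no reset: what is moved stays moved. The work goes in short steps, Python scripts to look and compute and a tool call to move; the robot and the scene stay as the last step left them, time stands still between calls to the robot, and variables do not carry over. Pictures are saved under pics/ and viewed, at most 10 in all, crops included, and the job is handed in when it is done.

Besides the shell and the picture viewer there is one more tool, called after ">>>" as name(argument=value, ...), one argument or row to a line, values as JSON. send_rows: Moves the arm, as the interface text tells. Shift numbers are shares of 0.025 m and turn numbers shares of 90 degrees, none past 1 either way. Its arguments: {"type":"object","properties":{"plan":{"type":"array"},"gripper":{"type":"number"},"force":{"type":"number"}},"required":["plan"]}

```bash
mkdir -p pics
cat > h.py <<'E'
import numpy as np, cv2
from cell import robot, read_camera, get_calibration
from scipy.spatial.transform import Rotation as R
def grab(n):
    c=get_calibration(n); im,d=read_camera(n); np.savez('%s.npz'%n,im=im,d=d,K=c['intrinsics'],r=np.array(c['rvec']).ravel(),t=np.array(c['tvec']).ravel()); return im,d
def load(n):
    return np.load('%s.npz'%n)
def cloud(f):
    K=f['K'];d=f['d'];v,u=np.mgrid[:d.shape[0],:d.shape[1]]
    p=np.stack([(u-K[0,2])/K[0,0]*d,(v-K[1,2])/K[1,1]*d,d],-1)
    return (p-f['t'])@R.from_rotvec(f['r']).as_matrix()
E
python3 - <<'E'
from h import *
for n in ('scene','top'):
    im,d=grab(n); cv2.imwrite('pics/%s0.png'%n,im)
    f=load(n); print(n, -R.from_rotvec(f['r']).as_matrix().T@f['t'], f['K'][0,0])
print(robot.observe())
E
```

```text
scene [-0.46127607 -0.59810519  0.71799743] 495.6898953367108
top [0.36766621 0.02710131 1.49761963] 399.32424703290525
{'time': 0.1, 'qpos': array([ 1.17397452e+00,  3.42672489e-01,  1.52491116e+00, -1.25388256e-05,
        1.27541319e+00, -1.46020619e-01]), 'qvel': array([-0.00010408, -0.00235298, -0.00395146, -0.00065534, -0.00083322,
        0.0005135 ]), 'joint_efforts': array([ 2.48048716e-03, -4.31999481e+01, -2.44692475e+01,  7.21322419e-02,
        5.26315346e-02, -5.25432779e-05]), 'tool_pos': array([0.13014534, 0.50823804, 0.22610798]), 'tool_rot': array([-3.14020167e+00, -1.92449061e-04,  2.89079499e+00]), 'contact_force': array([ 0.43464017, -0.20481153, -0.85093833]), 'torque': array([-0.04435427,  0.03863556, -0.04288526]), 'grip_force': 0.0, 'opening': 0.09172821145702555}
```

View pics/scene0.png

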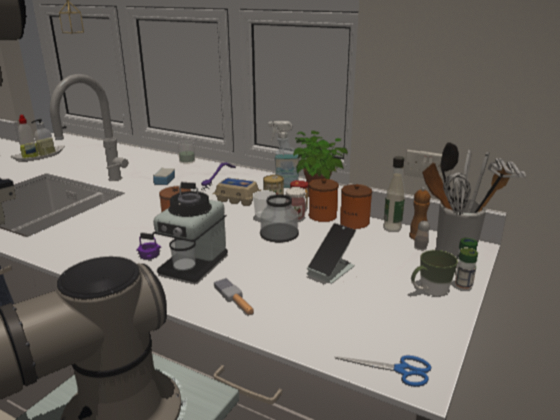

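View pics/top0.png

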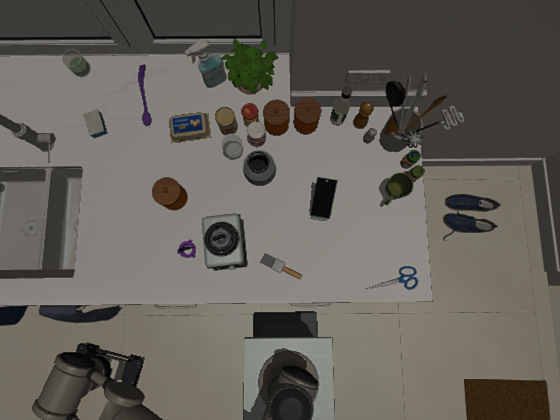

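The scene shows the grinder at scene (190,225) / top (222,238) and the phone on its stand at scene (333,250) / top (323,198). The hopper is at top (259,167), the mug at (398,186) and the orange canister at (170,193). Burr candidates are the burr in the grinder collar at top (222,238), and the purple look-alike on the worktop at top (186,248), scene (148,245). I choose the one in the collar.

Run:
```python
from h import *
f=load('top');P=cloud(f);im=f['im']
a=cv2.resize(im[205:275,185:265],None,fx=5,fy=5,interpolation=cv2.INTER_CUBIC)
b=cv2.resize(im[165:235,295:350],None,fx=5,fy=5,interpolation=cv2.INTER_CUBIC)
cv2.imwrite('pics/crop.png',np.clip(np.hstack([a,b])*1.6,0,255).astype(np.uint8))
def rep(n,u0,u1,v0,v1,z0,z1):
    q=P[v0:v1,u0:u1].reshape(-1,3); q=q[(q[:,2]>z0)&(q[:,2]<z1)]
    (c,s,an)=cv2.minAreaRect((q[:,:2]*1000).astype(np.float32))
    print(n,len(q),'mean',q.mean(0).round(4),'rect',np.round(c,1),np.round(s,1),round(an,1),'zmax',q[:,2].max().round(3))
rep('grinder body',190,260,205,280,.15,.185)
rep('collar rim',190,260,205,280,.198,.212)
rep('handle',190,260,205,280,.225,.27)
rep('phone',300,350,165,235,.02,.13)
rep('hopper',238,280,140,190,.09,.14)
rep('mug',375,415,165,210,.05,.12)
rep('canister',145,195,170,215,.1,.17)
q=P[165:235,300:350].reshape(-1,3);q=q[(q[:,2]>.03)&(q[:,2]<.13)]
c=np.median(q,0);q=q[np.linalg.norm(q-c,axis=1)<.09]
for _ in range(3):
    c=q.mean(0);w=np.linalg.svd(q-c)[2][2];w*=np.sign(w[2]);q=q[abs((q-c)@w)<.006]
print('phone plane',c,w,'elev',np.degrees(np.arccos(w[2])),'yaw',np.degrees(np.arctan2(w[1],w[0])))
x=np.array([-w[0]*w[2],-w[1]*w[2],w[0]**2+w[1]**2]);x/=np.linalg.norm(x);y=np.cross(w,x)
A=(q-c)@np.c_[x,y];print(np.percentile(A,[1,99],axis=0))
r=cv2.minAreaRect((A*1000).astype(np.float32));print(r, c+x*r[0][0]/1000+y*r[0][1]/1000)
```

```text
grinder body 1278 mean [0.4795 0.2136 0.1725] rect [482.5 218.9] [185.3 128.4] 6.0 zmax 0.185
collar rim 581 mean [0.4909 0.2191 0.2042] rect [491.5 218.9] [ 98.  101.3] 0.0 zmax 0.212
handle 54 mean [0.4911 0.2186 0.2451] rect [491.8 219.6] [10.  51.4] 16.6 zmax 0.252
phone 836 mean [ 0.6457 -0.1328  0.0693] rect [ 642.5 -132.9] [ 75.  140.6] 80.3 zmax 0.118
hopper 220 mean [0.766  0.1015 0.1078] rect [796.9 106.5] [139.4  92.1] 8.8 zmax 0.129
mug 380 mean [ 0.6967 -0.4207  0.0786] rect [ 694.2 -418. ] [ 90.4 170. ] 33.1 zmax 0.111
canister 668 mean [0.6652 0.4244 0.1219] rect [666.7 426.1] [100.7  98.6] 46.2 zmax 0.142
phone plane [ 0.65221906 -0.13375165  0.07358588] [-0.56290405  0.09708654  0.82080036] elev 34.83500626508997 yaw 170.21422039531114
[[-0.0753442  -0.03635578]
 [ 0.07000744  0.03584838]]
((-3.0129470825195312, -0.4845123291015625), (150.46961975097656, 74.23780059814453), 0.052392370998859406) [ 0.64969966 -0.13380879  0.07186484]
```

View pics/crop.png

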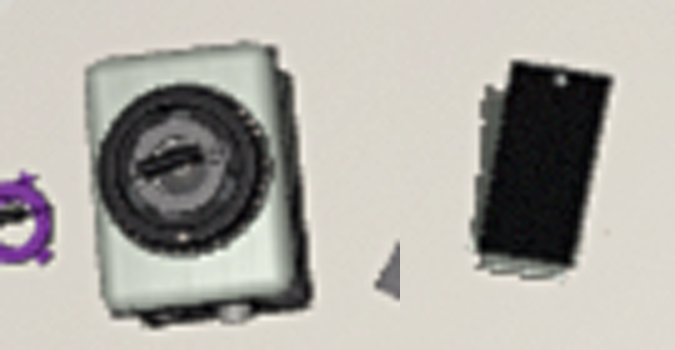

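The close crop confirms the choice: a dark handle bar over a grey ring inside the black collar at crop (170,160), and the purple one is clear of it. The phone's lens dot is at crop (560,78), the top end. I'll go above the collar for a close wrist view.

```bash
cat >> h.py <<'E'
def rows(p1,R1,n,p0=None,R0=None):
    "identical row (fractions of full scale), n times, from pose 0 (default: measured) to pose 1"
    if p0 is None: s=robot.observe(); p0=s['tool_pos']; R0=R.from_euler('xyz',s['tool_rot'])
    D=R0.inv()*R1; w=D.as_rotvec()/n; p=R0.inv().apply(np.subtract(p1,p0))
    S=sum(R.from_rotvec(w*k).as_matrix() for k in range(n)); d=np.linalg.solve(S,p)
    return (d/.025).round(3), (np.degrees(w)/90).round(4)
def down(yaw): return R.from_euler('xyz',[np.pi,0,np.radians(yaw)])
E
python3 - <<'E'
from h import *
print(rows([.4915,.219,.37],down(107),20))
E
```

```text
(array([-0.965,  0.06 , -0.288]), array([-0.    ,  0.    ,  0.0326]))
```

>>> send_rows(
  plan=[
    [[-0.965,0.06,-0.4],[0,0,0.0326]],
    [[-0.965,0.06,-0.4],[0,0,0.0326]],
    [[-0.965,0.06,-0.4],[0,0,0.0326]],
    [[-0.965,0.06,-0.4],[0,0,0.0326]],
    [[-0.965,0.06,-0.4],[0,0,0.0326]],
    [[-0.965,0.06,-0.4],[0,0,0.0326]],
    [[-0.965,0.06,-0.4],[0,0,0.0326]],
    [[-0.965,0.06,-0.4],[0,0,0.0326]],
    [[-0.965,0.06,-0.4],[0,0,0.0326]],
    [[-0.965,0.06,-0.4],[0,0,0.0326]],
  ],
  gripper=1,
  force=40,
)

```text
time: 1.35
tool_pos: [0.3492, 0.4107, 0.3266]
tool_rot: [-3.141, -0.0, 2.377]
contact_force: [-0.0, -0.1, 0.0]
opening: 0.0921
grip_force: 0.0
```

>>> send_rows(
  plan=[
    [[-0.965,0.06,-0.17],[0,0,0.0326]],
    [[-0.965,0.06,-0.17],[0,0,0.0326]],
    [[-0.965,0.06,-0.17],[0,0,0.0326]],
    [[-0.965,0.06,-0.17],[0,0,0.0326]],
    [[-0.965,0.06,-0.17],[0,0,0.0326]],
    [[-0.965,0.06,-0.17],[0,0,0.0326]],
    [[-0.965,0.06,-0.17],[0,0,0.0326]],
    [[-0.965,0.06,-0.17],[0,0,0.0326]],
    [[-0.965,0.06,-0.17],[0,0,0.0326]],
    [[-0.965,0.06,-0.17],[0,0,0.0326]],
  ],
)

```text
time: 2.6
tool_pos: [0.4916, 0.2187, 0.3688]
tool_rot: [-3.141, -0.0, 1.865]
contact_force: [0.5, 0.4, 0.8]
opening: 0.0918
grip_force: 0.0
```

Run:
```python
from h import *
s=robot.observe();print(s['time'],s['tool_pos'],np.degrees(s['tool_rot']),s['qpos'])
im,d=grab('wrist');cv2.imwrite('pics/wrist1.png',np.clip(im*1.5,0,255).astype(np.uint8))
f=load('wrist');P=cloud(f)
def rep(n,z0,z1):
    q=P.reshape(-1,3); q=q[(q[:,2]>z0)&(q[:,2]<z1)&(np.hypot(q[:,0]-.49,q[:,1]-.22)<.13)&(f['d'].ravel()>0)]
    if len(q)<5: return print(n,len(q))
    (c,s,an)=cv2.minAreaRect((q[:,:2]*1000).astype(np.float32))
    print(n,len(q),'mean',q.mean(0).round(4),np.median(q,0).round(4),'rect',np.round(c,1),np.round(s,1),round(an,1))
rep('body',.165,.18);rep('rim',.2,.21);rep('handle',.24,.256)
```

```text
2.6 [0.49158758 0.2186536  0.36882909] [-1.79937913e+02 -5.68308771e-03  1.06852920e+02] [ 2.75982751e-01  3.02817495e-01  1.19620426e+00  7.97103118e-05
  1.64365615e+00 -1.81504807e-02]
body 8993 mean [0.482  0.23   0.1734] [0.467  0.2361 0.1738] rect [487.9 219.1] [171.5 124.5] 6.0
rim 5699 mean [0.4916 0.2222 0.2038] [0.4914 0.224  0.2041] rect [492.6 219.4] [102.2 102.6] 17.1
handle 493 mean [0.4922 0.2208 0.2473] [0.4922 0.2209 0.2476] rect [492.6 219.4] [ 9.1 42. ] 17.0
```

View pics/wrist1.png

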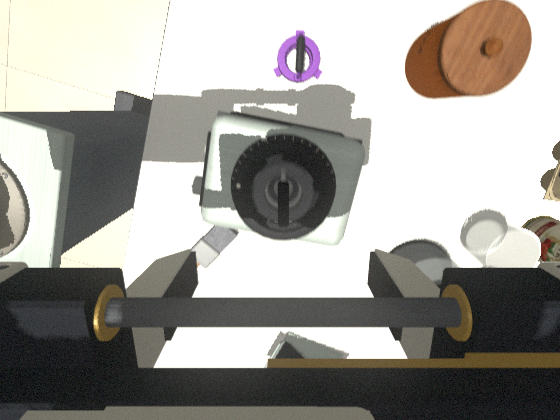

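The wrist view shows the real burr at (283,200), with its bar along the tool's x and the purple copy well away at (298,57). The measured bar is 42 x 9 mm, centred at (0.4926, 0.2194), yaw 107°, with its top at 0.248. Those match the given sizes, so I'll descend and grip.

>>> send_rows(
  plan=[
    [[0.02,0.05,0.98],[0,0,0]],
    [[0,0,0.98],[0,0,0]],
    [[0,0,0.98],[0,0,0]],
    [[0,0,0.98],[0,0,0]],
    [[0,0,0.98],[0,0,0]],
    [[0,0,0.5],[0,0,0]],
    [[0,0,0.4],[0,0,0]],
    [[0,0,0.1],[0,0,0]],
    [[0,0,0],[0,0,0]],
    [[0,0,0],[0,0,0]],
  ],
)

```text
time: 3.9
tool_pos: [0.4928, 0.2204, 0.2224]
tool_rot: [3.14, -0.0, 1.867]
contact_force: [-0.1, -0.4, -0.1]
opening: 0.0915
grip_force: 0.0
```

>>> send_rows(
  plan=[
    [[0,0,0],[0,0,0]],
    [[0,0,0],[0,0,0]],
    [[0,0,0],[0,0,0]],
    [[0,0,0],[0,0,0]],
    [[0,0,0],[0,0,0]],
    [[0,0,0],[0,0,0]],
    [[0,0,0],[0,0,0]],
    [[0,0,0],[0,0,0]],
    [[0,0,0],[0,0,0]],
    [[0,0,0],[0,0,0]],
  ],
  gripper=-1,
  force=15,
)

```text
time: 5.15
tool_pos: [0.4923, 0.2202, 0.2215]
tool_rot: [-3.141, -0.0, 1.867]
contact_force: [-0.0, 0.6, -0.7]
opening: 0.0098
grip_force: 15.0
```

>>> send_rows(
  plan=[
    [[0,0,0],[0,0,-0.075]],
    [[0,0,0],[0,0,-0.075]],
    [[0,0,0],[0,0,-0.075]],
    [[0,0,0],[0,0,-0.075]],
    [[0,0,0],[0,0,-0.075]],
    [[0,0,0],[0,0,-0.075]],
    [[0,0,0],[0,0,-0.075]],
    [[0,0,0],[0,0,-0.075]],
    [[0,0,0],[0,0,-0.075]],
    [[0,0,0],[0,0,0]],
  ],
  force=25,
)

```text
time: 6.4
tool_pos: [0.4921, 0.2202, 0.2215]
tool_rot: [-3.141, -0.001, 2.926]
contact_force: [-1.0, 0.1, -1.1]
opening: 0.0097
grip_force: 25.0
```

Run:
```python
from h import *
s=robot.observe();print(s['torque'],s['contact_force'],np.degrees(s['tool_rot']),s['opening'],s['joint_efforts'][5])
im,d=grab('wrist');cv2.imwrite('pics/wrist2.png',np.clip(im*1.5,0,255).astype(np.uint8))
```

```text
[-0.0240998   0.27702145  0.01439466] [-1.01194364  0.09503283 -1.06656312] [-1.79984371e+02 -5.67986015e-02  1.67639219e+02] 0.009656309024705012 -0.6397685967385769
```

View pics/wrist2.png

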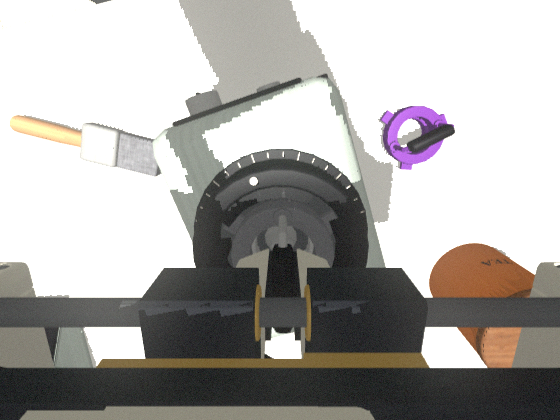

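The wrist view shows the bar held at (283,280) and turning with the tool. The grinder body is still about 17° off, its edge running from (165,130) to (325,75). I'll keep turning.

>>> send_rows(
  plan=[
    [[0,0,0],[0,0,-0.045]],
    [[0,0,0],[0,0,-0.045]],
    [[0,0,0],[0,0,-0.045]],
    [[0,0,0],[0,0,-0.03]],
    [[0,0,0],[0,0,-0.02]],
    [[0,0,0],[0,0,-0.01]],
    [[0,0,0],[0,0,0]],
    [[0,0,0],[0,0,0]],
    [[0,0,0],[0,0,0]],
    [[0,0,0],[0,0,0]],
  ],
)

```text
time: 7.7
tool_pos: [0.4919, 0.2194, 0.2216]
tool_rot: [-3.14, -0.002, -3.053]
contact_force: [-3.7, -3.6, 0.8]
opening: 0.0099
grip_force: 25.0
```

Run:
```python
from h import *
s=robot.observe();print(s['torque'],s['contact_force'],np.degrees(s['tool_rot']),s['opening'],s['joint_efforts'][5])
```

```text
[-0.7798124   0.60889369 -0.12439954] [-3.72424378 -3.58854876  0.83443498] [-1.79907201e+02 -8.89100669e-02 -1.74901471e+02] 0.009871612736883955 -0.12587271630764008
```

>>> send_rows(
  plan=[
    [[0,0,0],[0,0,-0.011]],
    [[0,0,0],[0,0,-0.011]],
    [[0,0,0],[0,0,0]],
    [[0,0,0],[0,0,0]],
    [[0,0,0],[0,0,0]],
    [[0,0,0],[0,0,0]],
    [[0,0,0],[0,0,0]],
    [[0,0,0],[0,0,0]],
    [[0,0,0],[0,0,0]],
    [[0,0,0],[0,0,0]],
  ],
)

```text
time: 8.95
tool_pos: [0.4919, 0.2198, 0.2216]
tool_rot: [-3.141, -0.002, -3.017]
contact_force: [-3.1, -4.2, 0.7]
opening: 0.0097
grip_force: 25.0
```

Run:
```python
from h import *
s=robot.observe();print(s['torque'],s['contact_force'],np.degrees(s['tool_rot']),s['opening'],s['joint_efforts'][5])
```

```text
[-0.6704542   0.7993824  -0.17929874] [-3.06824268 -4.17963385  0.70984918] [-1.79954613e+02 -8.95405258e-02 -1.72852842e+02] 0.009704956170982746 -0.1837216643616557
```

The torque is rising, so the burr is at its stop. I'll back off about 4° clockwise, into the middle of the release range, and lift gently.

>>> send_rows(
  plan=[
    [[0,0,0],[0,0,0.022]],
    [[0,0,0],[0,0,0.022]],
    [[0,0,0],[0,0,0]],
    [[0,0,0],[0,0,0]],
    [[0,0,0],[0,0,0]],
    [[0,0,0],[0,0,0]],
    [[0,0,-0.1],[0,0,0]],
    [[0,0,-0.1],[0,0,0]],
    [[0,0,-0.1],[0,0,0]],
    [[0,0,0],[0,0,0]],
  ],
)

```text
time: 10.2
tool_pos: [0.4924, 0.2201, 0.2294]
tool_rot: [-3.141, -0.0, -3.085]
contact_force: [-3.7, -1.1, -1.7]
opening: 0.0095
grip_force: 25.0
```

Run:
```python
from h import *
s=robot.observe();print(s['torque'],s['contact_force'],np.degrees(s['tool_rot']),s['tool_pos'],s['joint_efforts'][5])
```

```text
[-0.17686705  0.97272206  0.03208103] [-3.65054157 -1.13422664 -1.73550955] [-1.79989293e+02 -1.65773720e-03 -1.76738432e+02] [0.49242667 0.22011651 0.2293996 ] 0.01290209504077211
```

>>> send_rows(
  plan=[
    [[0,0,-0.2],[0,0,0]],
    [[0,0,-0.2],[0,0,0]],
    [[0,0,-0.2],[0,0,0]],
    [[0,0,-0.2],[0,0,0]],
    [[0,0,-0.3],[0,0,0]],
    [[0,0,-0.3],[0,0,0]],
    [[0,0,-0.3],[0,0,0]],
    [[0,0,-0.3],[0,0,0]],
    [[0,0,-0.4],[0,0,0]],
    [[0,0,-0.5],[0,0,0]],
  ],
  force=40,
)

```text
time: 11.45
tool_pos: [0.4924, 0.2203, 0.3024]
tool_rot: [3.142, -0.0, -3.084]
contact_force: [-0.4, 0.0, -2.0]
opening: 0.0097
grip_force: 40.0
```

Run:
```python
from h import *
s=robot.observe();print(s['torque'],s['contact_force'],np.degrees(s['tool_rot']),s['tool_pos'],s['opening'])
im,d=grab('wrist');im2,_=grab('scene')
cv2.imwrite('pics/lift.png',np.clip(np.hstack([cv2.resize(im,(400,300)),cv2.resize(im2[150:330,80:320],(400,300))])*1.4,0,255).astype(np.uint8))
```

```text
[0.03416845 0.05768964 0.00639055] [-0.41314133  0.04120057 -1.95273615] [ 1.79998710e+02 -1.29338665e-02 -1.76727609e+02] [0.49238595 0.22026038 0.30239643] 0.009704729702314008
```

View pics/lift.png

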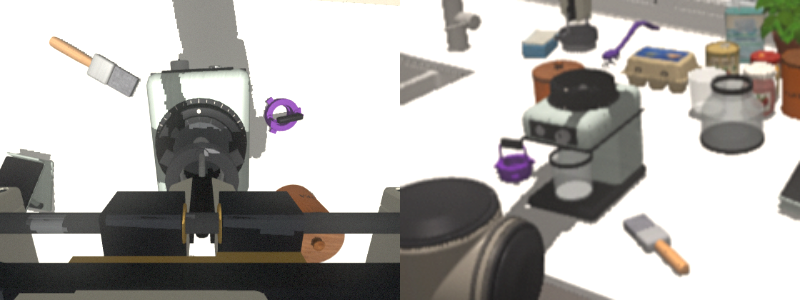

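The wrist view shows the ring hanging under the fingers at (205,155), aligned over the open collar. In the scene view it hangs clear above the grinder at (578,25), and the wrist force is just its weight. I'll compute the transfer and the final pose.

Run:
```python
from h import *
w=np.array([-.563,.097,.821]);w/=np.linalg.norm(w);z=-w
x=np.array([w[1],-w[0],0]);x/=np.linalg.norm(x);F=R.from_matrix(np.c_[x,np.cross(z,x),z])
lens=np.array([.706,-.1435,.1115]);pf=lens+.1655*w
pw=[.575,-.12,.33]
print(x,pf,rows(pw,down(80),20)); print(rows(pf,F,10,pw,down(80)))
```

```text
[0.16978968 0.98548032 0.        ] [ 0.61284301 -0.12744986  0.24734704] (array([-0.692, -0.411, -0.052]), array([0.0001, 0.0001, 0.0574]))
(array([-0.003,  0.06 ,  0.366]), array([-0.0387,  0.0001, -0.0002]))
```

>>> send_rows(
  plan=[
    [[-0.692,-0.411,-0.1],[0,0,0.0574]],
    [[-0.692,-0.411,-0.1],[0,0,0.0574]],
    [[-0.692,-0.411,-0.1],[0,0,0.0574]],
    [[-0.692,-0.411,-0.1],[0,0,0.0574]],
    [[-0.692,-0.411,-0.1],[0,0,0.0574]],
    [[-0.692,-0.411,-0.1],[0,0,0.0574]],
    [[-0.692,-0.411,-0.1],[0,0,0.0574]],
    [[-0.692,-0.411,-0.1],[0,0,0.0574]],
    [[-0.692,-0.411,-0.1],[0,0,0.0574]],
    [[-0.692,-0.411,-0.1],[0,0,0.0574]],
  ],
)

```text
time: 12.8
tool_pos: [0.6159, 0.0691, 0.3264]
tool_rot: [-3.141, -0.001, 2.294]
contact_force: [-0.7, 0.0, -2.7]
opening: 0.01
grip_force: 40.0
```

>>> send_rows(
  plan=[
    [[-0.692,-0.411,0],[0,0,0.0574]],
    [[-0.692,-0.411,0],[0,0,0.0574]],
    [[-0.692,-0.411,0],[0,0,0.0574]],
    [[-0.692,-0.411,0],[0,0,0.0574]],
    [[-0.692,-0.411,0],[0,0,0.0574]],
    [[-0.692,-0.411,0],[0,0,0.0574]],
    [[-0.692,-0.411,0],[0,0,0.0574]],
    [[-0.692,-0.411,0],[0,0,0.0574]],
    [[-0.692,-0.411,0],[0,0,0.0574]],
    [[-0.692,-0.411,0],[0,0,0.0574]],
  ],
)

```text
time: 14.05
tool_pos: [0.5737, -0.1209, 0.3263]
tool_rot: [-3.141, -0.0, 1.392]
contact_force: [-0.3, 0.5, -1.9]
opening: 0.01
grip_force: 40.0
```

Run:
```python
from h import *
s=robot.observe();print(s['time'],s['tool_pos'],np.degrees(s['tool_rot']),s['qpos'].round(2))
f0=load('top');P0=cloud(f0)
im,d=grab('wrist');f=load('wrist');P=cloud(f)
# phone plane from the wrist camera
q=P[f['d']>0];q=q[(abs(q[:,0]-.65)<.1)&(abs(q[:,1]+.134)<.07)&(q[:,2]>.03)&(q[:,2]<.118)]
print(len(q))
n=np.array([-.563,.097,.821]);c=np.array([.6497,-.1338,.0719]);q=q[abs((q-c)@n)<.015]
print(len(q),'offset',np.median((q-c)@n))
cv2.imwrite('pics/wrist3.png',np.clip(im*1.4,0,255).astype(np.uint8))
```

```text
14.05 [ 0.57374508 -0.12086697  0.32633362] [-1.79967726e+02 -8.31235618e-03  7.97730621e+01] [-0.34  0.41  1.15  0.    1.58 -0.16]
6332
6332 offset -0.0005585651049616566
```

View pics/wrist3.png

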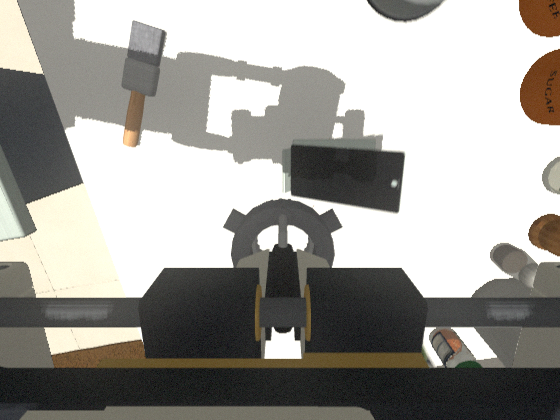

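The view shows the burr hanging straight in the grip at (283,240), with the phone clear of it and its lens dot at (395,183). I'll check the lens position at that pixel and compute the final rows.

Run:
```python
from h import *
f=load('wrist');P=cloud(f);g=f['im'][170:198,385:404].astype(int).sum(2)
print(np.median(P[181:186,392:398].reshape(-1,3),0))
v,u=np.unravel_index(g.argmax(),g.shape);print(u+385,v+170)
q=P[f['d']>0];q=q[(abs(q[:,0]-.65)<.1)&(abs(q[:,1]+.134)<.07)&(q[:,2]>.035)&(q[:,2]<.118)]
c=q.mean(0);w=np.linalg.svd(q-c,full_matrices=False)[2][2];w*=np.sign(w[2]);q=q[abs((q-c)@w)<.004];c=q.mean(0);w=np.linalg.svd(q-c,full_matrices=False)[2][2];w*=np.sign(w[2]);print('normal',w)
w=np.array([-.563,.097,.821]);w/=np.linalg.norm(w);z=-w
x=np.array([w[1],-w[0],0]);x/=np.linalg.norm(x);F=R.from_matrix(np.c_[x,np.cross(z,x),z])
lens=np.array([.706,-.1435,.1115]);pf=lens+.1655*w
print(rows(pf,F,10))
```

```text
[ 0.70261724 -0.14469205  0.11027938]
403 188
normal [-0.56436007  0.09819089  0.81966839]
(array([0.01 , 0.072, 0.354]), array([-0.0388,  0.0003, -0.0008]))
```

>>> send_rows(
  plan=[
    [[0.01,0.07,0.35],[-0.0388,0,0]],
    [[0.01,0.07,0.35],[-0.0388,0,0]],
    [[0.01,0.07,0.35],[-0.0388,0,0]],
    [[0.01,0.07,0.35],[-0.0388,0,0]],
    [[0.01,0.07,0.35],[-0.0388,0,0]],
    [[0.01,0.07,0.35],[-0.0388,0,0]],
    [[0.01,0.07,0.35],[-0.0388,0,0]],
    [[0.01,0.07,0.35],[-0.0388,0,0]],
    [[0.01,0.07,0.35],[-0.0388,0,0]],
    [[0.01,0.07,0.35],[-0.0388,0,0]],
  ],
)

```text
time: 15.35
tool_pos: [0.6138, -0.1244, 0.248]
tool_rot: [2.531, 0.0, 1.396]
contact_force: [-0.0, 1.1, -2.0]
opening: 0.0095
grip_force: 40.0
```

>>> send_rows(
  plan=[
    [[0,0,0],[0,0,0]],
    [[0,0,0],[0,0,0]],
    [[0,0,0],[0,0,0]],
    [[0,0,0],[0,0,0]],
    [[0,0,0],[0,0,0]],
    [[0,0,0],[0,0,0]],
    [[0,0,0],[0,0,0]],
    [[0,0,0],[0,0,0]],
    [[0,0,0],[0,0,0]],
    [[0,0,0],[0,0,0]],
  ],
)

```text
time: 16.6
tool_pos: [0.6139, -0.1248, 0.2484]
tool_rot: [2.532, -0.0, 1.395]
contact_force: [-0.8, 0.7, -1.8]
opening: 0.0095
grip_force: 40.0
```

Run:
```python
from h import *
s=robot.observe();Rt=R.from_euler('xyz',s['tool_rot']).as_matrix()
w=np.array([-.563,.097,.821]);w/=np.linalg.norm(w);lens=np.array([.7045,-.144,.111])
b=s['tool_pos']+Rt[:,2]*.0455-lens
print(s['time'],s['tool_pos'],s['contact_force'],abs(s['qvel']).max(),'angle',np.degrees(np.arccos(-Rt[:,2]@w)),'dist',b@w,'side',b-(b@w)*w)
im,d=grab('wrist');im2,_=grab('scene');im3,_=grab('top')
cv2.imwrite('pics/end.png',np.clip(np.hstack([cv2.resize(im,(400,300)),cv2.resize(im2[150:330,220:460],(400,300))])*1.4,0,255).astype(np.uint8))
f=load('wrist');P=cloud(f);q=P[f['d']>0]
# ring top: points near expected carrier, not the fingers
B=s['tool_pos']+Rt[:,2]*.0455;l=(q-B)@Rt; k=(np.hypot(l[:,0],l[:,1])<.031)&(np.hypot(l[:,0],l[:,1])>.018)&(l[:,2]>-.035)&(l[:,2]<.01)
r=l[k];m=np.median(r[:,2]);r=r[abs(r[:,2]-m)<.003];c=r.mean(0);n=np.linalg.svd(r-c,full_matrices=False)[2][2];print('ring plane in tool axes',len(r),m,n*np.sign(n[2]))
```

```text
16.6 [ 0.61386618 -0.12475723  0.24841054] [-0.76078737  0.7083762  -1.82615216] 0.0016888925851777173 angle 0.17544515496741384 dist 0.12017294714436819 side [0.00265553 0.00304692 0.00146104]
ring plane in tool axes 2532 -0.029018202425776414 [ 0.00976133 -0.00157904  0.99995111]
```

View pics/end.png

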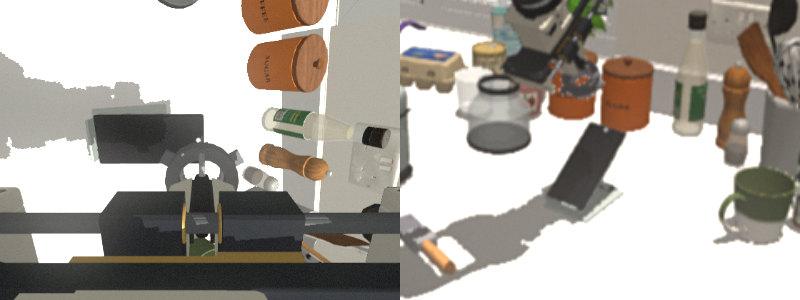

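The end view shows the burr held over the phone's upper edge (wrist pane (200,165), scene pane (575,85)) with its toothed face towards the screen, and phone, hopper and mug undisturbed. The numbers agree: 120 mm away, about 4 mm off centre, under 1° off square and still. I'm handing in.

```bash
python3 -c "
from cell import robot
print(robot.hand_in())"
```

```text
the job is handed in; nothing more can be done
None
```

The burr was turned to its stop, lifted out, and handed in held still at about 16.6 s, 120 mm from the phone's lens, about 4 mm off centre and under 1° off square; no verdict came back from the hand-in.

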